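# Set the roller lane on its ratchet and load two job tins

## Task

Get the feed lane going: raise the roller lane on its ratchet (it has a black lifting handle), counting the clicks, to the notch where its first roller lies just below the loading plate - the fourth notch, counted from fully down - and leave it resting on its pawl there, hand off. Then slide the two job tins off the plate and in between the lane's side guides, one after the other, letting go of each once it is off the plate so that it runs down the rollers by itself: the first to the end stop, the other up against the first. Go gently, the tins are thin and dent, and leave the other things on the bench where they are.

Things in the scene. Friction and masses are not known exactly. Their poses are not given: they have to be found in the camera images.
- feed_frame: Fixed grey steel stand, 700 mm long, of a small gravity roller lane with a loading plate. Origin on the bench; z up; +y runs along the stand to its loading end, +x to its far (fence) side. In this frame the hinge of the tilting lane is a line parallel to x at y -175, z 60 mm. On the far side, at x 70, y 75 to 115 mm, stands the toothed ratchet rack.
- plate_edge (a point): On the loading plate's edge beside the rollers, in line with the lane's middle; axes as the stand's. The plate is flat bare steel: top at z 0 (129 mm above the bench), from y 0 (this edge) to y 349 and from x -135.5 to x 45 mm (fence); near side and rear are open. A tin's origin lies at x 0 when the tin is flat against the fence: it then enters the lane with 3 mm clear on each side.
- fence_face (a point): Middle of the foot of the fence's inner face; axes as the stand's, the tins lie on its -x side. The fence is an upright green rail along the plate's whole far side, 35 mm high above the plate, straight and in line with the lane. A tin out of line or askew by more than about 3 mm catches on the ends of the lane's guides, so tins are squared against this rail first.
- lane (a joint): Tilt of the blue roller lane, rad: 0 fully down (level), more as its end beside the plate rises. Going up, its pawl clicks over the rack's teeth and then holds it in notch 1 to 6 at 0.015, 0.060, 0.105, 0.150, 0.195, 0.240. It starts fully down or in notch 1. The pawl drops in 0.002 to 0.005 above a notch's rest. Wanted: notch 4, first roller 2 mm below the plate; in notch 5 it stands 12 mm above.
- lift_grip (a point): Middle of the lift handle: a round black bar, 16 mm diameter, 70 mm long, sticking out level from the lane's near (-x) side, parallel to the stand's x, free all round. Moves with the lane: in the lane's frame (origin on the hinge, y up the lane, z square to the rollers) it lies at x -120, y 235, z 12 mm. Lifting here takes 7 N, 4 to 8 N more before each click, dropping at it.
- pawl_ball (a point): Red thumb ball, 16 mm diameter, on top of the brass pawl at the lane's far side. Not needed unless the lane was raised too far: with the lane lifted a little to unload the pawl, pushing the ball towards the plate (+y) by 10 mm frees the pawl and the lane can be lowered.
- stop (a point): On the end stop's inner face, mid lane, level with the roller tops; moves with the lane, +y up the lane, z square to the rollers. Ten free 18 mm rollers from y 25 to 304 mm. Side guides, inner faces at x -48 and 48, 26 mm high over the rollers, up to y 309. A tin's origin is at y 55 against the stop, at y 165 against that tin. Once it is off the plate a tin runs by itself, up to about 0.3 m/s.
- tin_a: Red lidded tin with a steel lid and a blank paper band, 90 wide (x), 110 long (y), 55 high (z) mm, 0.28 to 0.56 kg; too wide to grip. Origin at the centre of its underside. Starts on the loading plate, askew by up to 0.25 rad, clear of the fence, long side roughly along the stand's y. The tins stand one behind the other, either in front, 40 mm or more between them.
- tin_b: Yellow tin, otherwise the same as the red one.
- dial_knob: Bystander: red bakelite dial knob, 68 mm diameter, 29 mm high. Origin under its centre.
- valve_base_a: Bystander: black ceramic valve base, 60 mm diameter, 34 mm high. Origin under its centre.
- valve_base_b: Bystander: second black valve base, the same.
- tweezers: Bystander: nickel-plated tweezers, 155 mm long (x), lying flat. Origin under the middle.
- screwdriver: Bystander: screwdriver, 190 mm long, lying along its x.
- screw_jar: Bystander: glass jar with green cap, 64 mm diameter, 85 mm high. Origin under its centre.

How it is judged (in metres and radians):
On the way, in this order (a step that is already met when the one before it is completed fails the run):
1. the lane rests in the fourth notch, let go, with both tins still on the loading plate (value of joint lane between 0.138 and 0.164 rad and contact force between the fingers and anything else below 0.3 N and velocity of joint lane below 0.05 rad/s and y of each of tin_a, tin_b in the frame of feed_frame above 0.17 m), for 0.3 s.
2. a first tin stands against the end stop (((y of tin_a in the frame of stop between 0.048 and 0.064 m and x of tin_a in the frame of stop between -0.008 and 0.008 m and z of tin_a in the frame of stop between -0.006 and 0.006 m and angle between the z axis of tin_a and the z axis of stop, either way round below 0.06 rad and angle between the y axis of tin_a and the y axis of stop, either way round below 0.1 rad) or (y of tin_b in the frame of stop between 0.048 and 0.064 m and x of tin_b in the frame of stop between -0.008 and 0.008 m and z of tin_b in the frame of stop between -0.006 and 0.006 m and angle between the z axis of tin_b and the z axis of stop, either way round below 0.06 rad and angle between the y axis of tin_b and the y axis of stop, either way round below 0.1 rad))), for 0.1 s.
At the end, for the whole second after the job is handed in: Lane in its fourth notch (0.138 to 0.164 rad); both tins at rest, flat on the rollers between the guides (8 mm sideways, 6 mm in height, 0.1 rad), one with its origin 48 to 64 mm from the end stop, the other 156 to 180 mm (value of joint lane between 0.138 and 0.164 rad and linear speed of each of tin_a, tin_b below 0.02 m/s and ((y of tin_a in the frame of stop between 0.048 and 0.064 m and x of tin_a in the frame of stop between -0.008 and 0.008 m and z of tin_a in the frame of stop between -0.006 and 0.006 m and angle between the z axis of each of tin_a, tin_b and the z axis of stop, either way round below 0.06 rad and angle between the y axis of each of tin_a, tin_b and the y axis of stop, either way round below 0.1 rad and y of tin_b in the frame of stop between 0.156 and 0.18 m and x of tin_b in the frame of stop between -0.008 and 0.008 m and z of tin_b in the frame of stop between -0.006 and 0.006 m) or (y of tin_b in the frame of stop between 0.048 and 0.064 m and x of tin_b in the frame of stop between -0.008 and 0.008 m and z of tin_b in the frame of stop between -0.006 and 0.006 m and angle between the z axis of each of tin_b, tin_a and the z axis of stop, either way round below 0.06 rad and angle between the y axis of each of tin_b, tin_a and the y axis of stop, either way round below 0.1 rad and y of tin_a in the frame of stop between 0.156 and 0.18 m and x of tin_a in the frame of stop between -0.008 and 0.008 m and z of tin_a in the frame of stop between -0.006 and 0.006 m))); the robot touches nothing.
It fails at once if a tin is pressed with more than 60 N (contact force between the fingers and tin_a above 60 N or contact force between the fingers and tin_b above 60 N).
It fails at once if a tin well down the rollers (its middle less than 180 mm from the end stop) is still touched ((y of tin_a in the frame of stop below 0.18 m and contact force between the fingers and tin_a above 0.5 N) or (y of tin_b in the frame of stop below 0.18 m and contact force between the fingers and tin_b above 0.5 N)).
It fails at once if a bystander is moved by more than 30 mm (distance of any of dial_knob, valve_base_a, valve_base_b, tweezers, screwdriver, screw_jar from where it was at the start of the episode above 0.03 m).
It also fails if it takes over 72 s, if anything falls off the work surface, if the arm or the gripper's body presses on something with over 40 N, if the wrist force passes 120 N, or if a joint passes its speed limit or range.

## Robot

A 6-joint arm with a two-finger parallel gripper is mounted at the origin on the work surface. World frame = base frame: x ahead of the robot, y to its left, z up, the work surface at z = 0. Lengths are in mm, angles in rad, forces in N, time in s.
With the tool pointing down it reaches from about 350 to 925 mm from the base axis. Payload 6.4 kg.
Tool frame: the origin (TCP) lies midway between the tips of the shut fingers; the grasp point (between the pads) lies 19 mm behind it; z points along the fingers, y is the direction in which the jaws open and shut (so a half turn about z gives the same grasp; the last joint's range is limited). The gripper opens to 85 mm and grips with 20 to 120 N. Pads are 22 mm wide; open, the fingers measure 114 mm over their backs; the gripper's body (76 mm by 85 mm) begins 54 mm behind the grasp point. The pads swing forward as they close: fully open they stand 13 mm farther back than shut.
Start: joints at [-1.295, 0.245, 1.558, -0, 1.339, -0.174], TCP at [282.617, -585.356, 231.29] pointing down, gripper open.
Joint ranges: [-3.13, 3.13], [-1.02, 2.26], [0.13, 2.54], [-0.95, 4.09], [0.21, 2.88], [-2.74, 2.74]. Speed limits (rad/s): [2.57, 2.57, 3.14, 3.14, 3.14, 3.14].

## Interface

Orientations are given as a rotation vector (axis times angle).
In Python, from cell import bot gives the robot as it stands. The module is installed in compiled form; this text tells all that it offers.
- The arm moves only by the tool move_arm, never from a script. Its argument "series" is a list of rows, each a list of 7 numbers: the shift along the tool's x, y, z in units of 40 mm (1.0 is 40 mm), then the turn, a rotation vector about the tool's x, y, z in rad, then the opening in per cent of the stroke, from 0 (shut) to 100 (fully open). A call has exactly 10 rows; each row is the pose to reach, as a shift and turn from the pose commanded when the call began, along the tool's axes at that moment; what a row does not reach only later rows make up. A row lasts 1/10 s, in which the tool goes at most 50 mm and 8.59 degrees, less where a joint would pass 70% of its speed; a pose out of reach is approached as far as the arm can. A call with a gripper value outside its range is refused whole. The fingers move at their own pace and stop on an object; the grip force is fixed at half the most. Time passes only in rows, so rows that repeat a pose let the fingers close, or fill a call up. It gives the time, the measured TCP pose, the force and the opening at its end, in the units of the state.
- bot.get_state(): the state, without advancing time (a new reading comes with each control period).
- bot.grab_frame(name): name is "scene" or "top" or "wrist"; returns a dict with "frame" (480x640x3 uint8, red, green, blue), "range_z" (480x640 float32, mm along the optical axis (not along the pixel's ray), 0 where there is no reading), "fx", "fy", "cx", "cy" (pixels), "T" (4x4, takes a point from camera to world coordinates); the wrist camera has in their place "tool_from_camera" (4x4, takes a point from camera to tool coordinates, whose origin is the TCP and whose axes are the flange's). Camera axes: x right, y down, z forward; pixel columns grow to the right and rows downward; lengths in mm; the calibration is good to about 2 mm. A picture is of the moment at which its call begins: read the wrist's pose just before it.
- bot.finish_job(): hands the job in, once; it reports no verdict.
The state is a dict: "time": time; "q": joint angles; "qd": joint speeds; "effort": joint torques, N m; "tcp_pos": TCP position; "tcp_rot": TCP orientation; "force": force on the tool from outside, world axes, zero at the start; "ft_torque": the same for the moment, N m; "finger_gap": opening from 0.0 (shut) to 1.0 (fully open).
Only numpy, scipy, OpenCV 4.12 (cv2) and the standard library are available. Lean on these libraries where they do the work, as an engineer would, in place of code of your own. Each camera call takes 0.05 s, during which the arm holds its last target.

## Working session

There is one attempt and no reset: what is moved stays moved. The work goes in short steps, Python scripts to look and compute and a tool call to move; the robot and the scene stay as the last step left them, time stands still between calls to the robot, and variables do not carry over. Pictures are saved under pics/ and viewed, and the job is handed in when it is done.

Besides the shell and the picture viewer there is one more tool, called after "Request:" in YAML: its name, and indented under it one key for each argument. move_arm: Moves the arm, as the interface text tells. Its arguments: {"type":"object","properties":{"series":{"type":"array"}},"required":["series"]}

```bash
mkdir -p pics; python3 - <<'E'
from cell import bot
import cv2,numpy as np,pickle
s=bot.get_state();print(s)
for n in ("scene","top"):
    f=bot.grab_frame(n);cv2.imwrite(f"pics/{n}0.png",f["frame"][:,:,::-1]);pickle.dump(f,open(f"{n}0.pkl","wb"))
    print(n,f["fx"],f["cx"],f["cy"],f["T"].round(3).tolist())
E
```

```text
{'time': 0.0, 'q': array([-1.29511808e+00,  2.45800226e-01,  1.55902810e+00,  2.21375436e-05,
        1.33867117e+00, -1.74093308e-01]), 'qd': array([-2.01418373e-03, -1.32925236e-04,  4.68549065e-04, -1.17601504e-05,
        1.59076311e-03, -9.53039767e-04]), 'effort': array([ 9.46305627e-04, -4.29510856e+01, -3.26125503e+01, -9.06487139e-05,
        5.39764878e-03, -6.39946933e-06]), 'tcp_pos': array([ 282.45479039, -584.80624564,  230.18159509]), 'tcp_rot': array([-3.06063034e+00, -7.00126771e-01,  1.18209566e-04]), 'force': array([-0.92922291,  0.51549754,  0.27630986]), 'ft_torque': array([-0.00284644,  0.020877  , -0.03609065]), 'finger_gap': 0.99834524757959}
scene 454.3245979300588 321.0873512729216 225.19815366579633 [[-0.766, 0.493, -0.413, 1004.618], [0.643, 0.591, -0.486, 550.893], [0.005, -0.638, -0.77, 859.488], [0.0, 0.0, 0.0, 1.0]]
top 557.979851043419 315.2377213152786 233.27644360943063 [[-0.001, -0.984, 0.181, 372.347], [-1.0, -0.002, -0.018, 69.567], [0.018, -0.181, -0.983, 1184.65], [0.0, 0.0, 0.0, 1.0]]
```

View pics/scene0.png

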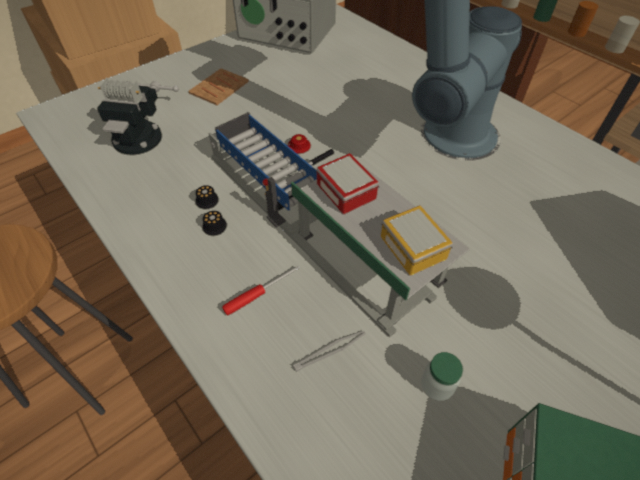

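View pics/top0.png

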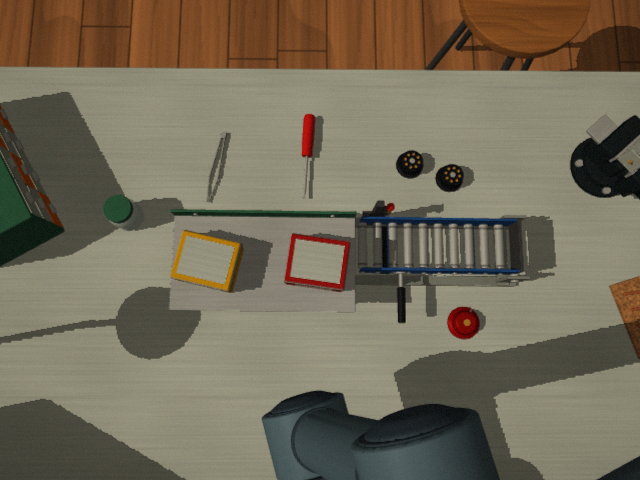

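The scene view shows the lane with its black handle at about (322,157) and both tins on the plate. In the top view:
- Red tin at (318,262), in front, next to the lane.
- Yellow tin at (207,261).
- Handle at (402,300), with the dial knob near it at (463,322).
- Fence along row 213.

Next I'll measure these.

```bash
cat > h.py <<'E'
import numpy as np,cv2,pickle
from scipy.spatial.transform import Rotation as R
def ray(f,uv,z):
    uv=np.atleast_2d(uv).astype(float)
    d=np.c_[(uv[:,0]-f["cx"])/f["fx"],(uv[:,1]-f["cy"])/f["fy"],np.ones(len(uv))]@f["T"][:3,:3].T
    o=f["T"][:3,3]; t=(z-o[2])/d[:,2]
    return o+d*t[:,None]
def cloud(f):
    v,u=np.mgrid[:480,:640]; z=f["range_z"]
    P=np.stack([(u-f["cx"])/f["fx"]*z,(v-f["cy"])/f["fy"]*z,z],-1)
    P=P@f["T"][:3,:3].T+f["T"][:3,3]; P[z==0]=np.nan; return P
def hsv(f): return cv2.cvtColor(f["frame"],cv2.COLOR_RGB2HSV)
E
python3 - <<'E'
from h import *
f=pickle.load(open("top0.pkl","rb"));P=cloud(f);H=hsv(f)
np.set_printoptions(precision=1,suppress=True)
v,u=np.mgrid[:480,:640]
def box(a,b,c,d): return (u>=a)&(u<=b)&(v>=c)&(v<=d)
# fence
m=(H[...,0]>60)&(H[...,0]<90)&(H[...,1]>120)&box(165,365,205,222)
uv=np.c_[u[m],v[m]];W=ray(f,uv,164)
print("fence n",len(uv),np.nanmedian(P[m],0),uv.min(0),uv.max(0))
k=(P[m][:,2]>155);l=np.polyfit(W[:,1],W[:,0],1);print("fence line x=a*y+b",l,W.min(0),W.max(0),"cloud z",np.nanpercentile(P[m][:,2],[5,50,95]))
# tins
for n,hh in (("red",lambda h:(h<8)|(h>172)),("yellow",lambda h:(h>15)&(h<32))):
    m=hh(H[...,0])&(H[...,1]>130)&(H[...,2]>60)&box(165,355,225,300)
    c=np.array(cv2.findContours(m.astype(np.uint8),cv2.RETR_EXTERNAL,cv2.CHAIN_APPROX_NONE)[0],dtype=object)
    c=max(c,key=cv2.contourArea)
    r=cv2.minAreaRect(ray(f,c[:,0,:].astype(float),184)[:,:2].astype(np.float32))
    print(n,r,cv2.boundingRect(c)); mm=box(*[int(x) for x in (cv2.boundingRect(c)[0]+20,cv2.boundingRect(c)[0]+40,250,270)]);print(" z",np.nanmedian(P[mm][:,2]))
# handle
m=(H[...,2]<50)&box(395,410,270,325)
uv=np.c_[u[m],v[m]];print("handle",uv.min(0),uv.max(0),np.nanpercentile(P[m],[5,50,95],axis=0))
for vv in range(272,326,4):
    print(vv,[ (int(x),round(float(P[vv,x,2]))) for x in range(394,412,2)],H[vv,402])
# plate
for uu in (340,344,350,352,354,356,358,360): print(uu,P[300,uu],P[245,uu])
for vv in (304,306,308,310,312,314): print(vv,P[vv,300])
E
```

```text
fence n 479 [600.2 141.8 161.1] [171 210] [355 216]
fence line x=a*y+b [  0.  597.7] [593.  -23.4 164. ] [603.9 320.4 164. ] cloud z [143.1 161.1 165.8]
red ((503.7204284667969, 48.30298614501953), (107.55360412597656, 92.23320770263672), 81.82872009277344) (285, 234, 65, 55)
 z 183.83129941282368
yellow ((507.80499267578125, 249.8157501220703), (108.27719116210938, 88.58267974853516), 76.7493667602539) (170, 230, 71, 61)
 z 184.04734217368605
handle [397 271] [406 322] [[ 402.9 -125.8   74.8]
 [ 436.  -119.3   80.8]
 [ 465.6 -113.4   85. ]]
272 [(394, 78), (396, 77), (398, 83), (400, 86), (402, 86), (404, 85), (406, 82), (408, 77), (410, 81)] [ 20  32 119]
276 [(394, 12), (396, 9), (398, 11), (400, 78), (402, 75), (404, 11), (406, 11), (408, 7), (410, 13)] [15 42 85]
280 [(394, 13), (396, 11), (398, 11), (400, 79), (402, 80), (404, 10), (406, 14), (408, 15), (410, 14)] [24 48 85]
284 [(394, 10), (396, 9), (398, 11), (400, 76), (402, 80), (404, 12), (406, 10), (408, 6), (410, 13)] [17 39 91]
288 [(394, 1), (396, 0), (398, 78), (400, 80), (402, 79), (404, 83), (406, -3), (408, -1), (4
[... 849 characters left out ...]
 (398, 78), (400, 81), (402, 83), (404, 82), (406, -2), (408, -1), (410, 0)] [ 70 102  15]
324 [(394, -2), (396, 3), (398, -1), (400, 1), (402, 1), (404, -5), (406, -2), (408, -1), (410, 2)] [ 28  42 144]
340 [438.8   4.1 129.7] [535.1   6.5 182.2]
344 [439.   -3.6 126.9] [534.9  -0.7 183.7]
350 [438.9 -14.9 128. ] [535.4 -11.9 180.8]
352 [438.8 -18.6 128.9] [544.  -20.  128.2]
354 [438.8 -22.3 129.6] [544.3 -24.  126.3]
356 [446.9 -37.7   1.4] [564.9 -39.5  -0.6]
358 [447.2 -42.3  -3.2] [552.9 -36.8  73.3]
360 [446.8 -46.    2.6] [551.2 -39.8  83.8]
304 [431.6  79.4 124.4]
306 [427.6  79.4 128.1]
308 [423.8  79.3 129.4]
310 [420.2  79.3 127.8]
312 [421.7  80.5   2.8]
314 [417.6  80.5  -0.2]
```

```bash
python3 - <<'E'
from h import *
f=pickle.load(open("top0.pkl","rb"));P=cloud(f);H=hsv(f);G=f["frame"].astype(int)
np.set_printoptions(precision=4,suppress=True)
# near plate edge per column via depth jump
for name,z in (("near",129),):
    pts=[]
    for uu in range(180,350,3):
        col=f["range_z"][295:325,uu]; j=np.argmax(np.abs(np.diff(col))); pts.append((uu,295+j+.5))
    W=ray(f,pts,z); l=np.polyfit(W[:,1],W[:,0],1); r=W[:,0]-np.polyval(l,W[:,1]); k=abs(r)<3
    print(name,np.polyfit(W[k,1],W[k,0],1),k.sum(),len(k),r[k].std())
for side,(a,b) in (("edge",(345,365)),("rear",(162,180))):
    pts=[]
    for vv in list(range(225,233))+list(range(293,308)):
        row=f["range_z"][vv,a:b]; j=np.argmax(np.abs(np.diff(row))); pts.append((a+j+.5,vv))
    W=ray(f,pts,129); print(side,np.median(W[:,1]),np.polyfit(W[:,0],W[:,1],1),W[:,1].round(1))
# fence top/bot edges by green
pts=[];pb=[]
g=(H[...,0]>60)&(H[...,0]<95)&(H[...,1]>80)
for uu in range(185,350,3):
    vs=np.where(g[200:225,uu])[0]+200
    if len(vs): pts.append((uu,vs.min()-.5)); pb.append((uu,vs.max()+.5))
for q,z in ((pts,164),(pb,164),(pb,129)):
    W=ray(f,q,z); l=np.polyfit(W[:,1],W[:,0],1); print("fence",z,l,np.polyval(l,150))
# lane blue guides line
b=(H[...,0]>100)&(H[...,0]<125)&(H[...,1]>130)
for lo,hi in ((212,230),(260,276)):
    q=[]
    for uu in range(370,515,3):
        vs=np.where(b[lo:hi,uu])[0]+lo
        if len(vs): q.append((uu,vs.mean()))
    W=ray(f,q,107); print("guide",np.polyfit(W[:,1],W[:,0],1))
im=f["frame"][190:335,340:540,::-1]; cv2.imwrite("pics/z0.png",cv2.resize(im,None,fx=4,fy=4,interpolation=2))
s=pickle.load(open("scene0.pkl","rb")); cv2.imwrite("pics/z1.png",cv2.resize(s["frame"][100:230,200:390,::-1],None,fx=4,fy=4,interpolation=2))
E
```

```text
near [  0.009  417.0309] 53 57 0.5520855343715457
edge -25.14583120464107 [ -0.0158 -16.0083] [-25.2 -25.2 -25.2 -25.1 -25.1 -25.1 -25.1 -25.  -25.4  -6.4 -25.3 -25.3
 -25.2 -25.2 -25.2 -25.2 -25.1 -25.1 -25.1 -25.1 -25.   -9.9 -25. ]
rear 323.61327631203216 [ -0.0111 328.9839] [322.9 322.8 322.7 322.6 322.5 322.4 322.3 322.2 324.5 324.4 324.3 324.2
 324.1 324.  324.  323.9 323.8 323.7 323.6 327.3 323.4 323.4 323.3]
fence 164 [  0.011  601.8844] 603.5369372765895
fence 164 [  0.0126 592.2285] 594.1188712040631
fence 129 [  0.0126 599.7987] 601.6890829166495
guide [  0.0127 599.9735]
guide [  0.0122 500.6747]
```

View pics/z0.png

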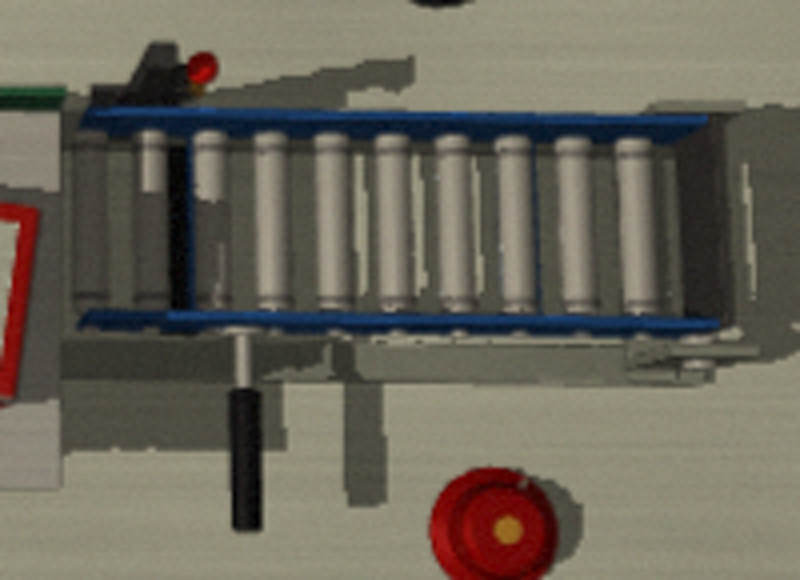

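View pics/z1.png

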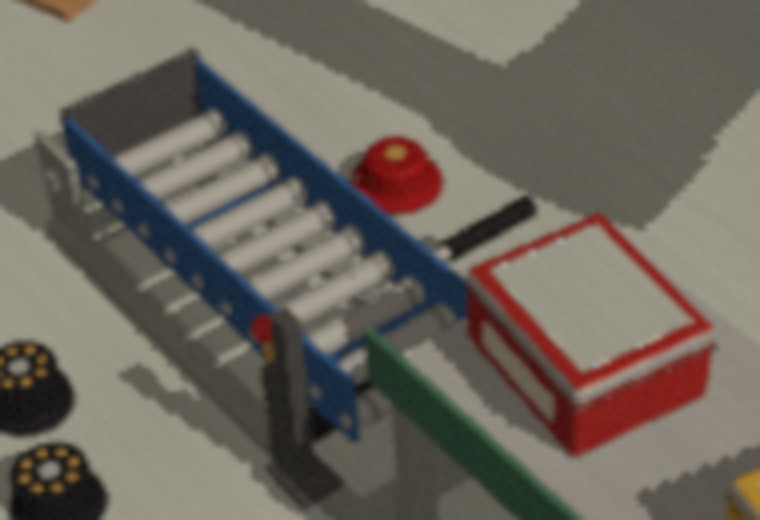

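```bash
cat > plan.py <<'E'
# usage: plan.py  cx,cy,cz,ca  x,y,z,a ...   -> rows
import sys,math
c=[float(t) for t in sys.argv[1].split(',')]
a=c[3]
for w in sys.argv[2:]:
    t=[float(k) for k in w.split(',')]
    dx,dy,dz=[t[i]-c[i] for i in range(3)]
    print(w,'->',[round((dx*math.cos(a)+dy*math.sin(a))/40,3),round((dx*math.sin(a)-dy*math.cos(a))/40,3),round(-dz/40,3)],'turn z',round(a-t[3],3))
E
python3 - <<'E'
from h import *
a=R.from_rotvec([-3.06063034e+00, -7.00126771e-01,1e-4]).as_matrix();print(a.round(4)); print(np.arctan2(a[1,0],a[0,0]))
E
python3 plan.py 282.6,-585.4,231.3,0.4499 428,-119.5,190,-0.012
```

```text
[[ 9.005e-01  4.348e-01 -5.000e-04]
 [ 4.348e-01 -9.005e-01  1.800e-03]
 [ 4.000e-04 -1.900e-03 -1.000e+00]]
0.44976610189926186
428,-119.5,190,-0.012 -> [8.338, -8.908, 1.033] turn z 0.462
```

Request:
move_arm:
  series:
    - [0.6,-0.65,0,0,0,0.046,100]
    - [1.4,-1.5,0,0,0,0.09,100]
    - [2.3,-2.45,0,0,0,0.14,100]
    - [3.2,-3.4,0,0,0,0.19,100]
    - [4.1,-4.4,0,0,0,0.24,100]
    - [5.0,-5.35,0.1,0,0,0.29,100]
    - [5.9,-6.3,0.3,0,0,0.34,100]
    - [6.8,-7.25,0.5,0,0,0.39,100]
    - [7.6,-8.1,0.8,0,0,0.43,100]
    - [8.2,-8.75,1.0,0,0,0.462,100]

```text
time: 1.1
tcp_pos: [425.5, -126.7, 191.2]
tcp_rot: [3.141, -0.022, 0.001]
force: [0.7, 0.1, 0.3]
finger_gap: 0.999
```

```bash
python3 plan.py 0,0,0,0.4499 0,0,0,0.4499; python3 - <<'E'
import math
a=.4499; s=[8.2*40,-8.75*40,40]
print(282.6+s[0]*math.cos(a)+s[1]*math.sin(a),-585.4+s[0]*math.sin(a)-s[1]*math.cos(a),231.3-s[2])
E
```

```text
0,0,0,0.4499 -> [0.0, 0.0, -0.0] turn z 0.0
425.7544944352287 -127.58913214844495 191.3
```

Request:
move_arm:
  series:
    - [0,-0.1,0.2,0,0,0,100]
    - [0,-0.2,0.6,0,0,0,100]
    - [0,-0.2,1.1,0,0,0,100]
    - [0,-0.2,1.6,0,0,0,100]
    - [0,-0.2,2.1,0,0,0,100]
    - [0,-0.2,2.6,0,0,0,100]
    - [0,-0.2,3.0,0,0,0,100]
    - [0,-0.2,3.25,0,0,0,100]
    - [0,-0.2,3.4,0,0,0,100]
    - [0,-0.2,3.4,0,0,0,100]

```text
time: 2.1
tcp_pos: [425.1, -120.8, 55.1]
tcp_rot: [-3.141, 0.02, 0.002]
force: [-0.9, -0.9, 0.3]
finger_gap: 1.003
```

```bash
python3 - <<'E'
from cell import bot
import cv2
print(bot.get_state()["tcp_pos"])
f=bot.grab_frame("wrist");cv2.imwrite("pics/w1.png",f["frame"][:,:,::-1])
print(f["fx"],f["cx"],f["cy"],f["tool_from_camera"].round(2).tolist())
E
```

```text
[ 425.14584583 -120.79772887   55.05653806]
391.7350406965204 316.9164958096956 242.3513729913639 [[0.0, -0.96, -0.27, 69.39], [1.0, 0.0, 0.0, -0.78], [-0.0, -0.27, 0.96, -142.94], [0.0, 0.0, 0.0, 1.0]]
```

View pics/w1.png

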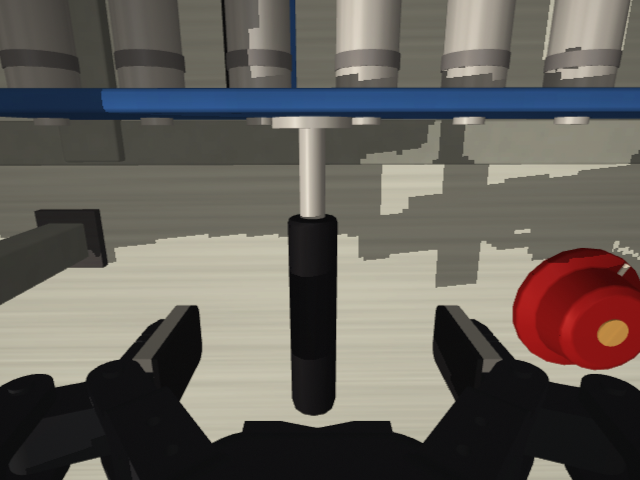

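The handle at (313,315) is centred between the finger pads at (170,350) and (465,350), and the knob is clear of both. I'll close now.

Request:
move_arm:
  series:
    - [0,0,0,0,0,0,60]
    - [0,0,0,0,0,0,30]
    - [0,0,0,0,0,0,10]
    - [0,0,0,0,0,0,5]
    - [0,0,0,0,0,0,5]
    - [0,0,0,0,0,0,5]
    - [0,0,0,0,0,0,5]
    - [0,0,0,0,0,0,5]
    - [0,0,0,0,0,0,5]
    - [0,0,0,0,0,0,5]

```text
time: 3.15
tcp_pos: [425.7, -119.4, 55.8]
tcp_rot: [-3.139, 0.02, 0.0]
force: [0.8, 7.3, 4.7]
finger_gap: 0.165
```

```bash
python3 - <<'E'
from cell import bot
import cv2
s=bot.get_state();print(s["tcp_pos"],s["force"],s["finger_gap"])
f=bot.grab_frame("wrist");cv2.imwrite("pics/w2.png",f["frame"][:,:,::-1])
E
```

```text
[ 425.66299971 -119.44278679   55.82220349] [0.81094066 7.31243768 4.70003644] 0.16496814979732288
```

View pics/w2.png

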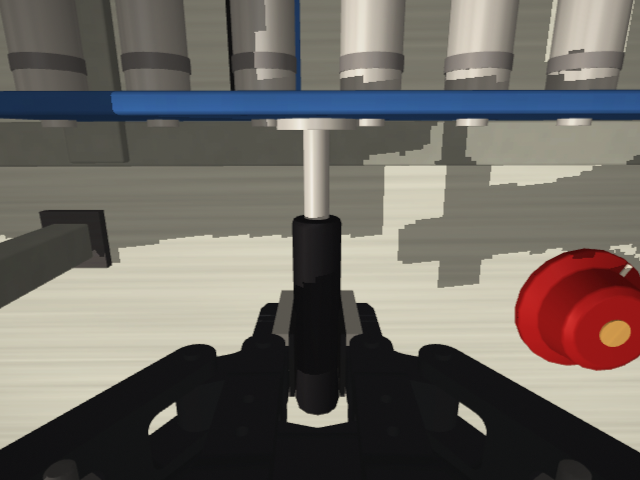

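```bash
cat >> h.py <<'E'
def tilt(f):
    P=cloud(f);H=hsv(f);out=[]
    b=(H[...,0]>100)&(H[...,0]<125)&(H[...,1]>120)
    for lo,hi in ((212,235),(258,278)):
        m=b.copy(); m[:lo]=0;m[hi:]=0;m[:,:375]=0;m[:,515:]=0
        q=P[m]; q=q[~np.isnan(q[:,2])]; q=q[q[:,2]>60]
        for _ in range(4):
            l=np.polyfit(q[:,1],q[:,2],1); r=q[:,2]-np.polyval(l,q[:,1]); q=q[r>-4] if _<3 else q
        out.append((round(l[0],4),round(np.polyval(l,-40),1),len(q)))
    v,u=np.mgrid[:480,:640]
    m=(v>228)&(v<258)&(u>375)&(u<512)&(H[...,1]<60)&(H[...,2]>110)
    q=P[m];q=q[q[:,2]>55]
    for _ in range(4):
        l=np.polyfit(q[:,1],q[:,2],1); r=q[:,2]-np.polyval(l,q[:,1]); q=q[abs(r)<8]
    out.append((round(l[0],4),round(np.polyval(l,-40),1),len(q)))
    return out
E
python3 - <<'E'
from h import *
f=pickle.load(open("top0.pkl","rb"));print(tilt(f))
from cell import bot
g=bot.grab_frame("top");print(tilt(g))
E
```

```text
[(np.float64(0.0131), np.float64(110.0), 379), (np.float64(0.0133), np.float64(110.7), 371), (np.float64(0.0143), np.float64(82.5), 1342)]
[(np.float64(0.015), np.float64(110.4), 381), (np.float64(0.1009), np.float64(131.3), 224), (np.float64(0.0146), np.float64(82.5), 1411)]
```

Request:
move_arm:
  series:
    - [0,0.0,-0.05,0,0,0,5]
    - [0,0.01,-0.12,0,0,0,5]
    - [0,0.02,-0.19,0,0,0,5]
    - [0,0.03,-0.26,0,0,0,5]
    - [0,0.04,-0.33,0,0,0,5]
    - [0,0.045,-0.4,0,0,0,5]
    - [0,0.055,-0.47,0,0,0,5]
    - [0,0.065,-0.54,0,0,0,5]
    - [0,0.07,-0.6,0,0,0,5]
    - [0,0.07,-0.6,0,0,0,5]

```text
time: 4.25
tcp_pos: [425.6, -121.8, 78.7]
tcp_rot: [-3.138, 0.021, -0.002]
force: [5.0, 4.8, -7.6]
finger_gap: 0.166
```

```bash
python3 - <<'E'
from h import *
from cell import bot
g=bot.grab_frame("top");print(tilt(g))
s=bot.get_state();print(s["tcp_pos"],s["force"])
E
```

```text
[(np.float64(0.1098), np.float64(140.6), 399), (np.float64(0.3456), np.float64(198.5), 183), (np.float64(0.1094), np.float64(112.4), 1569)]
[ 425.56615969 -121.81778933   78.58983898] [ 6.2925184   4.99151414 -8.06135102]
```

Request:
move_arm:
  series:
    - [0,0.005,-0.04,0,0,0,5]
    - [0,0.01,-0.08,0,0,0,5]
    - [0,0.015,-0.12,0,0,0,5]
    - [0,0.02,-0.16,0,0,0,5]
    - [0,0.03,-0.2,0,0,0,5]
    - [0,0.035,-0.24,0,0,0,5]
    - [0,0.04,-0.28,0,0,0,5]
    - [0,0.05,-0.31,0,0,0,5]
    - [0,0.05,-0.32,0,0,0,5]
    - [0,0.05,-0.32,0,0,0,5]

```text
time: 5.3
tcp_pos: [425.6, -124.1, 91.3]
tcp_rot: [-3.138, 0.021, -0.002]
force: [6.4, 2.8, -8.7]
finger_gap: 0.166
```

```bash
python3 - <<'E'
from h import *
from cell import bot
g=bot.grab_frame("top");print(tilt(g))
s=bot.get_state();print(s["tcp_pos"],s["force"])
E
```

```text
[(np.float64(0.1627), np.float64(158.0), 401), (np.float64(0.2231), np.float64(172.5), 232), (np.float64(0.1638), np.float64(129.5), 1685)]
[ 425.52721074 -124.11269663   91.25031338] [ 5.86351017  2.81222827 -6.70132346]
```

Request:
move_arm:
  series:
    - [0,0,0.02,0,0,0,5]
    - [0,-0.005,0.04,0,0,0,5]
    - [0,-0.01,0.06,0,0,0,5]
    - [0,-0.01,0.07,0,0,0,5]
    - [0,-0.01,0.075,0,0,0,5]
    - [0,-0.01,0.075,0,0,0,30]
    - [0,-0.01,0.075,0,0,0,60]
    - [0,-0.01,0.075,0,0,0,100]
    - [0,-0.01,0.075,0,0,0,100]
    - [0,-0.01,0.075,0,0,0,100]

```text
time: 6.35
tcp_pos: [425.5, -125.3, 89.5]
tcp_rot: [3.141, -0.019, 0.0]
force: [0.4, -0.1, 0.2]
finger_gap: 0.953
```

```bash
python3 - <<'E'
from h import *
from cell import bot
g=bot.grab_frame("top");print(tilt(g))
s=bot.get_state();print(s["tcp_pos"],s["force"])
E
```

```text
[(np.float64(0.1488), np.float64(153.8), 399), (np.float64(0.1901), np.float64(163.9), 256), (np.float64(0.1516), np.float64(125.7), 1645)]
[ 425.53052193 -125.2600179    89.47487388] [-0.30539452  0.415816   -0.43462071]
```

```bash
python3 plan.py 425.7,-124,89.1,-0.012 425.7,-124,230,-0.012 410,48,230,-0.012 410,48,138,-0.012 480,48,138,-0.012
```

```text
425.7,-124,230,-0.012 -> [0.0, -0.0, -3.522] turn z 0.0
410,48,230,-0.012 -> [-0.444, -4.295, -3.522] turn z 0.0
410,48,138,-0.012 -> [-0.444, -4.295, -1.223] turn z 0.0
480,48,138,-0.012 -> [1.306, -4.316, -1.223] turn z 0.0
```

Request:
move_arm:
  series:
    - [0,0,-0.4,0,0,0,100]
    - [0,0,-1.3,0,0,0,100]
    - [0,0,-2.3,0,0,0,100]
    - [-0.05,-0.4,-3.1,0,0,0,100]
    - [-0.15,-1.2,-3.5,0,0,0,80]
    - [-0.25,-2.2,-3.5,0,0,0,70]
    - [-0.35,-3.2,-3.5,0,0,0,70]
    - [-0.44,-4.0,-3.2,0,0,0,70]
    - [-0.44,-4.3,-2.5,0,0,0,70]
    - [-0.44,-4.3,-1.8,0,0,0,70]

```text
time: 7.4
tcp_pos: [410.2, 48.6, 161.2]
tcp_rot: [3.141, -0.014, 0.004]
force: [0.5, 0.7, -0.8]
finger_gap: 0.696
```

```bash
python3 - <<'E'
from h import *
from cell import bot
g=bot.grab_frame("top");print(tilt(g));cv2.imwrite("pics/t2.png",g["frame"][:,:,::-1])
s=bot.get_state();print(s["tcp_pos"],s["force"])
E
```

```text
[(np.float64(0.1486), np.float64(153.5), 406), (np.float64(0.1491), np.float64(154.0), 381), (np.float64(0.1527), np.float64(125.8), 1643)]
[406.71452621  48.4111686  155.96560739] [-2.69181463  0.75488673 -3.4675222 ]
```

View pics/t2.png

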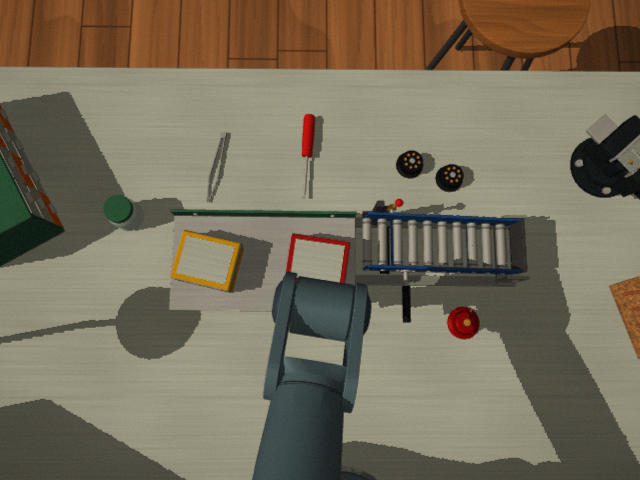

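Request:
move_arm:
  series:
    - [0,0,0.2,0,0,0,70]
    - [0,0,0.4,0,0,0,70]
    - [0,0,0.55,0,0,0,70]
    - [0.1,0,0.58,0,0,0,70]
    - [0.3,0,0.58,0,0,0,70]
    - [0.5,0,0.58,0,0,0,70]
    - [0.7,0,0.58,0,0,0,70]
    - [0.9,0,0.58,0,0,0,70]
    - [1.1,0,0.58,0,0,0,70]
    - [1.3,0,0.58,0,0,0,70]

```text
time: 8.45
tcp_pos: [462.1, 46.5, 137.8]
tcp_rot: [-3.141, 0.019, 0.003]
force: [-4.2, 0.7, 1.7]
finger_gap: 0.7
```

Request:
move_arm:
  series:
    - [0.15,0,0,0,0,0,70]
    - [0.3,0,0,0,0,0,70]
    - [0.4,0,0,0,0,0,70]
    - [0.5,0,0,0,0,0,70]
    - [0.55,0,0,0,0,0,70]
    - [0.6,0,0,0,0,0,70]
    - [0.65,0,0,0,0,0,70]
    - [0.7,0,0,0,0,0,70]
    - [0.7,0,0,0,0,0,70]
    - [0.7,0,0,0,0,0,70]

```text
time: 9.45
tcp_pos: [490.4, 46.0, 138.4]
tcp_rot: [3.141, -0.019, 0.002]
force: [-0.8, 0.2, -0.3]
finger_gap: 0.703
```

```bash
cat > look.py <<'E'
import sys
from h import *
from cell import bot
s=bot.get_state();print(s["time"],s["tcp_pos"].round(1),s["force"].round(1),s["finger_gap"])
for n in sys.argv[2:]:
    g=bot.grab_frame(n);cv2.imwrite(f"pics/{n}{sys.argv[1]}.png",g["frame"][:,:,::-1]);pickle.dump(g,open(f"{n}{sys.argv[1]}.pkl","wb"))
E
python3 look.py 3 top wrist scene
```

```text
9.45 [490.4  46.  138.4] [-0.8  0.2 -0.3] 0.703158344224333
```

View pics/wrist3.png

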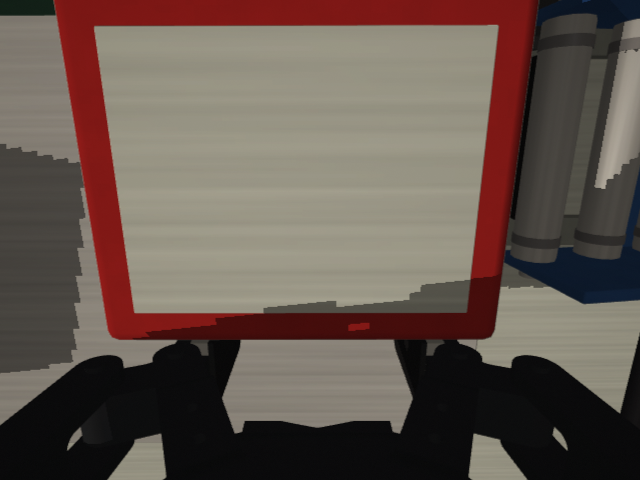

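View pics/scene3.png

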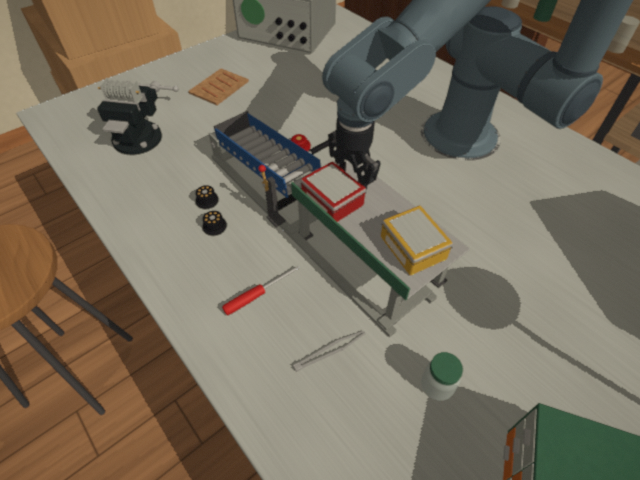

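The wrist view shows the red tin square to the fingers, its near edge along row 335, with the fence still slightly ahead. I'll go on slowly until it touches.

Request:
move_arm:
  series:
    - [0.05,0,0,0,0,0,70]
    - [0.1,0,0,0,0,0,70]
    - [0.13,0,0,0,0,0,70]
    - [0.15,0,0,0,0,0,70]
    - [0.17,0,0,0,0,0,70]
    - [0.18,0,0,0,0,0,70]
    - [0.19,0,0,0,0,0,70]
    - [0.2,0,0,0,0,0,70]
    - [0.2,0,0,0,0,0,70]
    - [0.2,0,0,0,0,0,70]

```text
time: 10.6
tcp_pos: [496.4, 46.1, 137.6]
tcp_rot: [-3.141, 0.019, 0.007]
force: [-9.8, -0.2, 2.6]
finger_gap: 0.702
```

Request:
move_arm:
  series:
    - [0.02,0,0,0,0,0,70]
    - [0.03,0,0,0,0,0,70]
    - [0.03,0,0,0,0,0,70]
    - [-0.05,0,0,0,0,0,70]
    - [-0.3,0,0,0,0,0,70]
    - [-0.6,0,-0.2,0,0,0,70]
    - [-0.8,0,-0.8,0,0,0,70]
    - [-0.8,0,-1.5,0,0,0,50]
    - [-0.8,0,-2.1,0,0,0,50]
    - [-0.8,0,-2.3,0,0,0,50]

```text
time: 11.6
tcp_pos: [467.5, 46.1, 233.4]
tcp_rot: [3.141, -0.019, 0.011]
force: [0.4, -0.4, -0.4]
finger_gap: 0.498
```

```bash
python3 look.py 4 top wrist; python3 plan.py 466.3,47.5,229.9,-0.012 549,150,229.9,1.559
```

```text
11.6 [467.5  46.1 233.4] [ 0.4 -0.4 -0.4] 0.497883464093548
549,150,229.9,1.559 -> [2.037, -2.587, -0.0] turn z -1.571
```

View pics/wrist4.png

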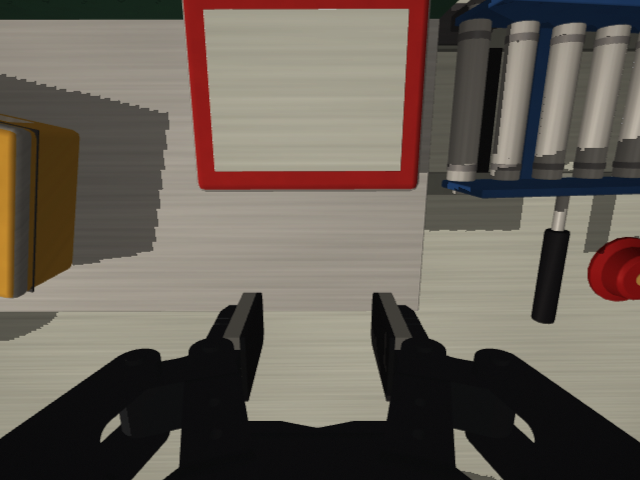

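View pics/top4.png

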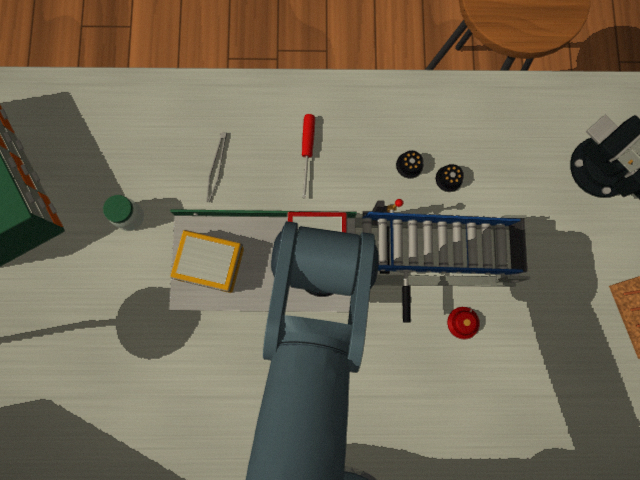

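The red tin now lies square with its far edge at the fence, and the rollers sit just below the plate. While the gripper has this orientation I'll square the yellow tin too.

Request:
move_arm:
  series:
    - [-0.1,-0.3,0,0,0,0,60]
    - [-0.4,-1.1,0,0,0,0,70]
    - [-0.7,-2.0,0,0,0,0,70]
    - [-1.0,-3.0,0,0,0,0,70]
    - [-1.2,-3.9,0,0,0,0,70]
    - [-1.4,-4.6,0.3,0,0,0,70]
    - [-1.47,-4.9,0.9,0,0,0,70]
    - [-1.47,-5.0,1.5,0,0,0,70]
    - [-1.47,-5.02,2.0,0,0,0,70]
    - [-1.47,-5.02,2.25,0,0,0,70]

```text
time: 12.7
tcp_pos: [406.8, 248.0, 136.4]
tcp_rot: [3.14, -0.017, -0.01]
force: [0.5, 0.0, 0.3]
finger_gap: 0.704
```

Request:
move_arm:
  series:
    - [0.05,0,0.04,0,0,0,70]
    - [0.2,0,0.05,0,0,0,70]
    - [0.4,0,0.05,0,0,0,70]
    - [0.6,0,0.05,0,0,0,70]
    - [0.8,0,0.05,0,0,0,70]
    - [1.0,0,0.05,0,0,0,70]
    - [1.2,0,0.05,0,0,0,70]
    - [1.4,0,0.05,0,0,0,70]
    - [1.6,0,0.05,0,0,0,70]
    - [1.75,0,0.05,0,0,0,70]

```text
time: 13.7
tcp_pos: [480.1, 247.0, 138.0]
tcp_rot: [3.142, -0.019, -0.001]
force: [-2.8, -0.0, 0.5]
finger_gap: 0.697
```

```bash
python3 look.py 5 top wrist
```

```text
13.7 [480.1 247.  138. ] [-2.8 -0.   0.5] 0.6973064274438848
```

View pics/wrist5.png

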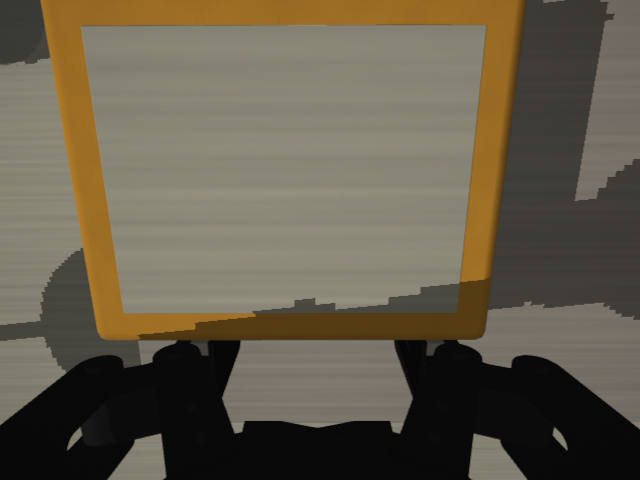

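The yellow tin is square to the fingers, its near edge along row 335. On to the fence.

Request:
move_arm:
  series:
    - [0.1,0,0,0,0,0,70]
    - [0.2,0,0,0,0,0,70]
    - [0.28,0,0,0,0,0,70]
    - [0.35,0,0,0,0,0,70]
    - [0.4,0,0,0,0,0,70]
    - [0.43,0,0,0,0,0,70]
    - [0.46,0,0,0,0,0,70]
    - [0.48,0,0,0,0,0,70]
    - [0.5,0,0,0,0,0,70]
    - [0.5,0,0,0,0,0,70]

```text
time: 14.8
tcp_pos: [498.5, 246.8, 137.8]
tcp_rot: [3.141, -0.019, -0.005]
force: [-7.5, -0.7, 2.2]
finger_gap: 0.7
```

Request:
move_arm:
  series:
    - [0.02,0,0,0,0,0,70]
    - [0.03,0,0,0,0,0,70]
    - [0.03,0,0,0,0,0,70]
    - [-0.05,0,0,0,0,0,70]
    - [-0.3,0,0,0,0,0,70]
    - [-0.6,0,-0.2,0,0,0,70]
    - [-0.8,0,-0.8,0,0,0,70]
    - [-0.8,0,-1.5,0,0,0,50]
    - [-0.8,0,-2.1,0,0,0,50]
    - [-0.8,0,-2.3,0,0,0,50]

```text
time: 15.8
tcp_pos: [469.1, 247.6, 233.5]
tcp_rot: [-3.14, 0.019, -0.01]
force: [0.7, 1.1, -0.2]
finger_gap: 0.498
```

```bash
python3 look.py 6 top wrist; python3 - <<'E'
from h import *
f=pickle.load(open("top6.pkl","rb"));H=hsv(f);v,u=np.mgrid[:480,:640]
for n,hh in (("red",lambda h:(h<8)|(h>172)),("yellow",lambda h:(h>15)&(h<32))):
    m=hh(H[...,0])&(H[...,1]>130)&(H[...,2]>60)&(v>205)&(v<300)&(u>165)&(u<355)
    c=max(cv2.findContours(m.astype(np.uint8),cv2.RETR_EXTERNAL,cv2.CHAIN_APPROX_NONE)[0],key=cv2.contourArea)
    w=ray(f,c[:,0,:].astype(float),184);print(n,w.min(0).round(1),w.max(0).round(1))
E
```

```text
15.8 [469.1 247.6 233.5] [ 0.7  1.1 -0.2] 0.4980555427642429
red [509.1  -4.9 184. ] [596.3 102.9 184. ]
yellow [510.6 197.7 184. ] [599.3 306.3 184. ]
```

View pics/top6.png

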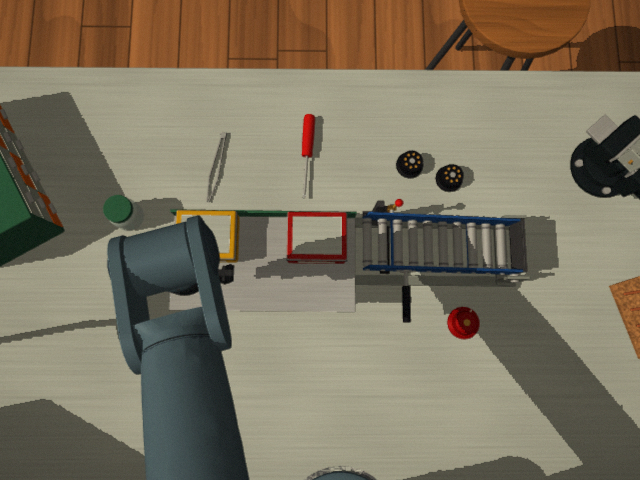

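Request:
move_arm:
  series:
    - [0.2,0.2,0,0,0,-0.1,50]
    - [0.4,0.5,0,0,0,-0.24,50]
    - [0.7,0.8,0,0,0,-0.38,50]
    - [0.9,1.1,0,0,0,-0.52,50]
    - [1.2,1.4,0,0,0,-0.66,50]
    - [1.4,1.7,0,0,0,-0.8,50]
    - [1.6,2.0,0,0,0,-0.94,50]
    - [1.8,2.2,0,0,0,-1.08,50]
    - [2.0,2.3,0,0,0,-1.22,50]
    - [2.08,2.43,0,0,0,-1.35,50]

```text
time: 16.9
tcp_pos: [549.3, 148.4, 227.8]
tcp_rot: [-2.459, -1.953, 0.004]
force: [-0.1, -0.2, -0.7]
finger_gap: 0.502
```

Request:
move_arm:
  series:
    - [0,0,0,0,0,-0.13,50]
    - [0,0,0,0,0,-0.221,50]
    - [0,0,0,0,0,-0.221,50]
    - [0,0,0,0,0,-0.221,50]
    - [0,0,0.4,0,0,-0.221,50]
    - [0,0,0.9,0,0,-0.221,50]
    - [0,0,1.4,0,0,-0.221,50]
    - [0,0,1.9,0,0,-0.221,50]
    - [0,0,2.2,0,0,-0.221,50]
    - [0,0,2.3,0,0,-0.221,50]

```text
time: 17.9
tcp_pos: [548.2, 148.9, 135.7]
tcp_rot: [-2.234, -2.206, 0.005]
force: [-0.2, 0.6, -0.2]
finger_gap: 0.501
```

```bash
python3 look.py 7 wrist; python3 -c "
from cell import bot;from scipy.spatial.transform import Rotation as R;import math
m=R.from_rotvec(bot.get_state()['tcp_rot']).as_matrix();print(m.round(3),math.atan2(m[1,0],m[0,0]))"
```

```text
17.9 [548.2 148.9 135.7] [-0.2  0.6 -0.2] 0.5007696786401171
[[ 0.012  1.    -0.003]
 [ 1.    -0.012 -0.   ]
 [-0.    -0.003 -1.   ]] 1.5584160601435015
```

View pics/wrist7.png

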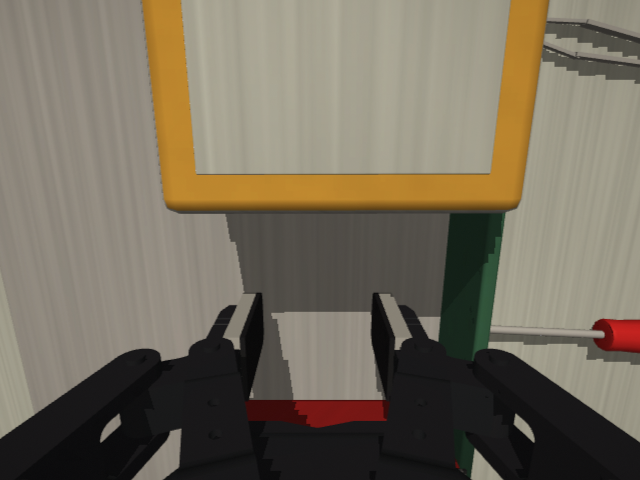

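Gripper sits in the gap between the tins, with the yellow front edge along row 205 and the red rear edge at row 410. The right finger clears the fence. Now I'll push red slowly.

Request:
move_arm:
  series:
    - [-0.1,0,0,0,0,0,50]
    - [-0.3,0,0,0,0,0,50]
    - [-0.5,0,0,0,0,0,50]
    - [-0.7,0,0,0,0,0,50]
    - [-0.85,0,0,0,0,0,50]
    - [-1.0,0,0,0,0,0,50]
    - [-1.15,0,0,0,0,0,50]
    - [-1.3,0,0,0,0,0,50]
    - [-1.4,0,0,0,0,0,50]
    - [-1.4,0,0,0,0,0,50]

```text
time: 18.95
tcp_pos: [548.9, 92.2, 138.1]
tcp_rot: [2.235, 2.207, -0.001]
force: [0.5, -0.2, 0.2]
finger_gap: 0.501
```

```bash
python3 look.py 8 top scene; python3 - <<'E'
import cv2
a=cv2.imread("pics/top8.png")[190:335,270:540];b=cv2.imread("pics/scene8.png")[90:240,180:400]
cv2.imwrite("pics/c8a.png",cv2.resize(a,None,fx=2.9,fy=2.9,interpolation=2));cv2.imwrite("pics/c8b.png",cv2.resize(b,None,fx=3.5,fy=3.5,interpolation=2))
E
```

```text
18.95 [548.9  92.2 138.1] [ 0.5 -0.2  0.2] 0.5013649838026001
```

View pics/c8a.png

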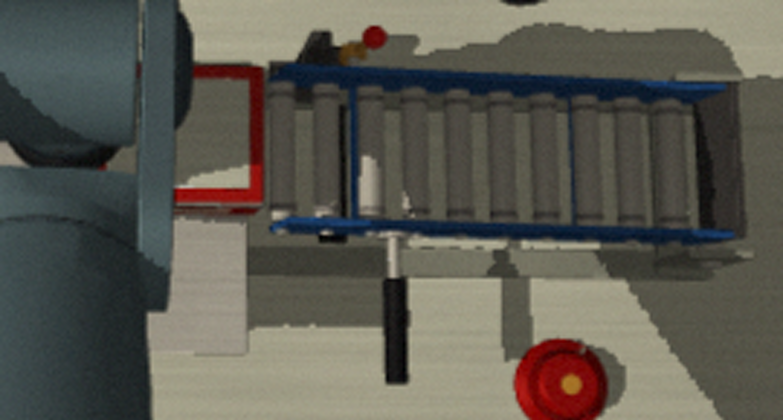

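View pics/c8b.png

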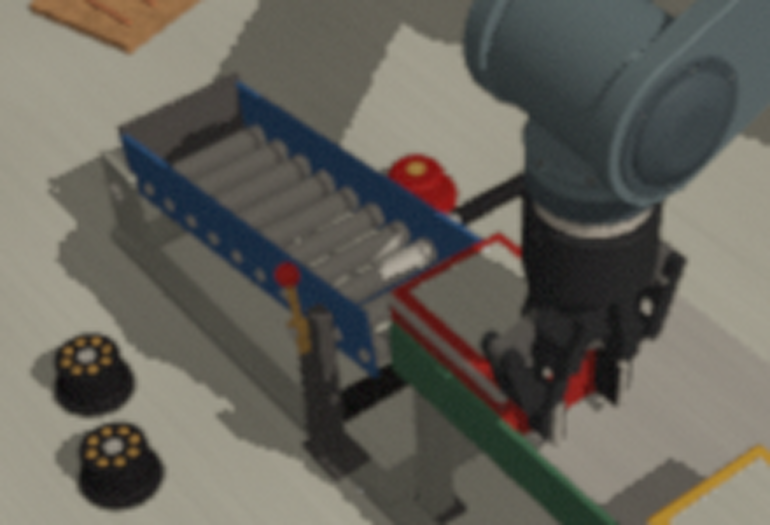

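Red has reached the lane mouth, with its edges in line with the blue guides and its front edge at (262,135) in the crop. I'll keep pushing gently.

Request:
move_arm:
  series:
    - [-0.08,0,0,0,0,0,50]
    - [-0.18,0,0,0,0,0,50]
    - [-0.28,0,0,0,0,0,50]
    - [-0.38,0,0,0,0,0,50]
    - [-0.48,0,0,0,0,0,50]
    - [-0.58,0,0,0,0,0,50]
    - [-0.68,0,0,0,0,0,50]
    - [-0.76,0,0,0,0,0,50]
    - [-0.8,0,0,0,0,0,50]
    - [-0.8,0,0,0,0,0,50]

```text
time: 20.05
tcp_pos: [548.8, 60.7, 138.4]
tcp_rot: [2.234, 2.207, 0.0]
force: [0.9, 2.6, 0.9]
finger_gap: 0.502
```

```bash
python3 look.py 9 top; python3 - <<'E'
import cv2
a=cv2.imread("pics/top9.png")[190:335,270:540]
cv2.imwrite("pics/c9a.png",cv2.resize(a,None,fx=2.9,fy=2.9,interpolation=2))
E
```

```text
20.05 [548.8  60.7 138.4] [0.9 2.6 0.9] 0.5018726825259291
```

View pics/c9a.png

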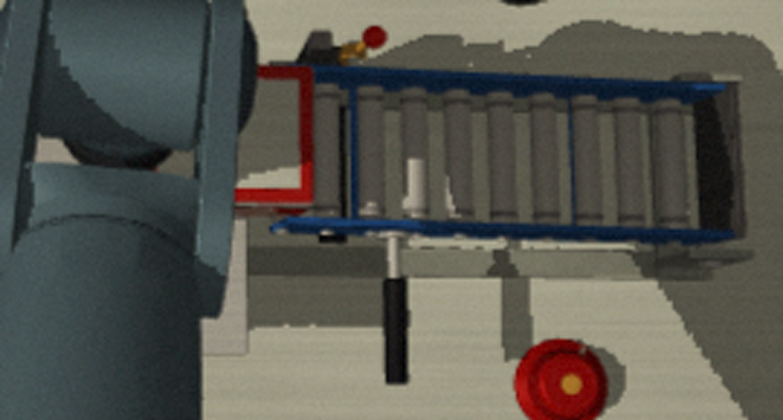

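Red has entered between the guides, front edge now at about (312,135) in the crop, and the push force is about 2.6 N. Continuing.

Request:
move_arm:
  series:
    - [-0.1,0,0,0,0,0,50]
    - [-0.22,0,0,0,0,0,50]
    - [-0.34,0,0,0,0,0,50]
    - [-0.46,0,0,0,0,0,50]
    - [-0.58,0,0,0,0,0,50]
    - [-0.7,0,0,0,0,0,50]
    - [-0.82,0,0,0,0,0,50]
    - [-0.94,0,0,0,0,0,50]
    - [-1.04,0,0,0,0,0,50]
    - [-1.1,0,0,0,0,0,50]

```text
time: 21.1
tcp_pos: [548.1, 16.4, 138.2]
tcp_rot: [2.235, 2.207, -0.0]
force: [0.3, -0.8, -0.2]
finger_gap: 0.499
```

```bash
python3 look.py 10 top scene; python3 - <<'E'
import cv2,numpy as np
a=cv2.imread("pics/top10.png")[190:335,270:540];b=cv2.imread("pics/scene10.png")[90:235,180:450]
cv2.imwrite("pics/c10.png",cv2.resize(np.hstack([a,b]),None,fx=1.48,fy=1.48,interpolation=2))
E
```

```text
21.1 [548.1  16.4 138.2] [ 0.3 -0.8 -0.2] 0.49866136745193285
```

View pics/c10.png

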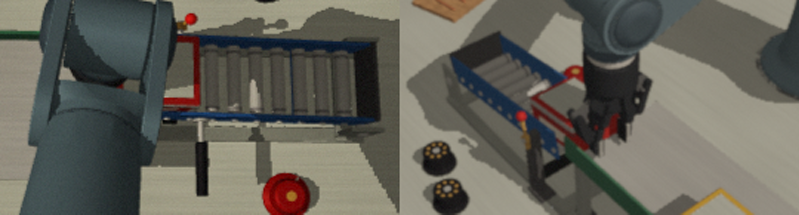

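Request:
move_arm:
  series:
    - [-0.08,0,0,0,0,0,50]
    - [-0.18,0,0,0,0,0,50]
    - [-0.28,0,0,0,0,0,50]
    - [-0.38,0,0,0,0,0,50]
    - [-0.48,0,0,0,0,0,50]
    - [-0.58,0,0,0,0,0,50]
    - [-0.66,0,0,0,0,0,50]
    - [-0.7,0,0,0,0,0,50]
    - [-0.7,0,0,0,0,0,50]
    - [-0.5,0,0,0,0,0,50]

```text
time: 22.2
tcp_pos: [547.9, -3.3, 138.2]
tcp_rot: [2.236, 2.207, 0.0]
force: [0.0, -0.0, -0.3]
finger_gap: 0.502
```

```bash
python3 look.py 11 top scene; python3 - <<'E'
import cv2,numpy as np
a=cv2.imread("pics/top11.png")[190:335,270:540];b=cv2.imread("pics/scene11.png")[90:235,180:450]
cv2.imwrite("pics/c11.png",cv2.resize(np.hstack([a,b]),None,fx=1.48,fy=1.48,interpolation=2))
E
```

```text
22.2 [547.9  -3.3 138.2] [ 0.  -0.  -0.3] 0.501956142256293
```

View pics/c11.png

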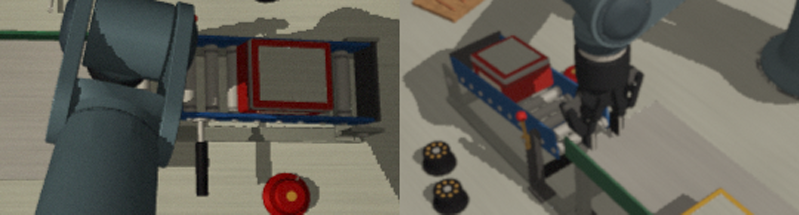

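Red is running down the lane between the guides, at (290,78) in the left crop. The next move lifts the gripper over yellow and behind it.

Request:
move_arm:
  series:
    - [0.1,0,-0.5,0,0,0,50]
    - [0.2,0,-1.4,0,0,0,50]
    - [0.6,0,-2.1,0,0,0,50]
    - [1.5,0,-2.4,0,0,0,50]
    - [2.6,0,-2.4,0,0,0,50]
    - [3.7,0,-2.4,0,0,0,50]
    - [4.8,0,-2.4,0,0,0,50]
    - [5.8,0,-2.4,0,0,0,50]
    - [6.8,0,-2.4,0,0,0,50]
    - [7.6,0,-2.4,0,0,0,50]

```text
time: 23.3
tcp_pos: [550.8, 303.5, 234.1]
tcp_rot: [-2.233, -2.21, -0.0]
force: [0.0, -1.1, -0.4]
finger_gap: 0.501
```

```bash
python3 look.py 12 top; python3 - <<'E'
from h import *
f=pickle.load(open("top12.pkl","rb"));print(tilt(f))
a=f["frame"][190:335,160:540,::-1]
cv2.imwrite("pics/c12.png",cv2.resize(a,None,fx=2.1,fy=2.1,interpolation=2))
E
```

```text
23.3 [550.8 303.5 234.1] [ 0.  -1.1 -0.4] 0.5011072956439742
[(np.float64(0.1487), np.float64(153.6), 281), (np.float64(0.1485), np.float64(153.6), 374), (np.float64(0.1307), np.float64(179.1), 898)]
```

View pics/c12.png

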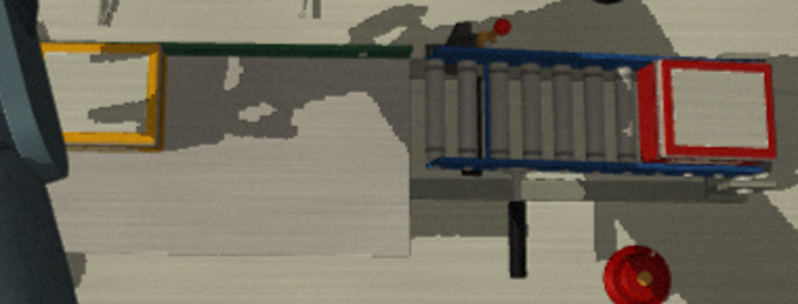

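Red stands at the end stop, at (710,110) in the crop, and the lane is still in notch 4. Next I go down behind yellow.

Request:
move_arm:
  series:
    - [0.3,0,0,0,0,0,50]
    - [0.7,0,0,0,0,0,50]
    - [1.0,0,0,0,0,0,50]
    - [1.1,0,0.2,0,0,0,50]
    - [1.1,0,0.7,0,0,0,50]
    - [1.1,0,1.2,0,0,0,50]
    - [1.1,0,1.7,0,0,0,50]
    - [1.1,0,2.1,0,0,0,50]
    - [1.1,0,2.35,0,0,0,50]
    - [1.1,0,2.4,0,0,0,50]

```text
time: 24.35
tcp_pos: [551.3, 344.4, 136.4]
tcp_rot: [-2.234, -2.207, 0.004]
force: [0.0, 0.5, -0.0]
finger_gap: 0.501
```

```bash
python3 look.py 13 scene; python3 - <<'E'
import cv2
cv2.imwrite("pics/c13.png",cv2.resize(cv2.imread("pics/scene13.png")[130:350,250:550],None,fx=2.6,fy=2.6,interpolation=2))
E
```

```text
24.35 [551.3 344.4 136.4] [ 0.   0.5 -0. ] 0.5007366589679845
```

View pics/c13.png

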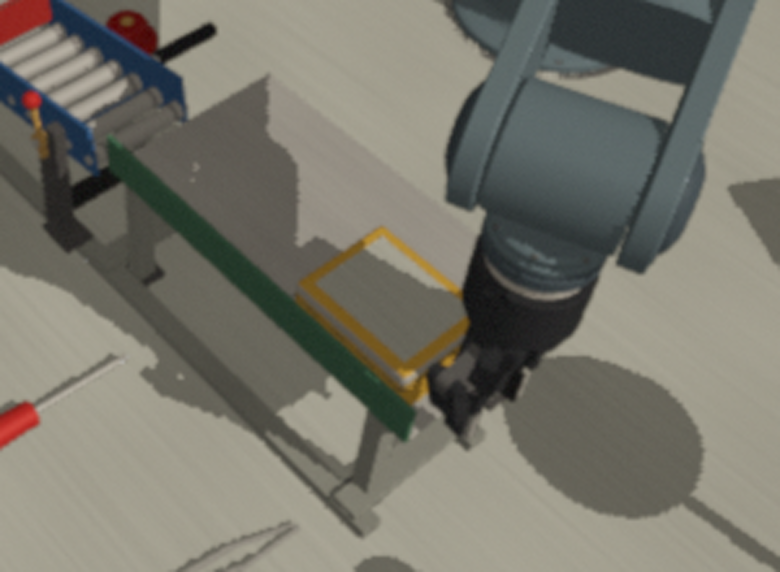

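The gripper is behind yellow, clear of the fence end, so I can push.

Request:
move_arm:
  series:
    - [-0.1,0,0,0,0,0,50]
    - [-0.3,0,0,0,0,0,50]
    - [-0.5,0,0,0,0,0,50]
    - [-0.65,0,0,0,0,0,50]
    - [-0.8,0,0,0,0,0,50]
    - [-1.0,0,0,0,0,0,50]
    - [-1.2,0,0,0,0,0,50]
    - [-1.4,0,0,0,0,0,50]
    - [-1.6,0,0,0,0,0,50]
    - [-1.8,0,0,0,0,0,50]

```text
time: 25.4
tcp_pos: [551.1, 272.3, 138.2]
tcp_rot: [-2.235, -2.208, -0.0]
force: [0.1, 3.1, 1.3]
finger_gap: 0.496
```

Request:
move_arm:
  series:
    - [-0.2,0,0,0,0,0,50]
    - [-0.4,0,0,0,0,0,50]
    - [-0.6,0,0,0,0,0,50]
    - [-0.8,0,0,0,0,0,50]
    - [-1.0,0,0,0,0,0,50]
    - [-1.2,0,0,0,0,0,50]
    - [-1.4,0,0,0,0,0,50]
    - [-1.6,0,0,0,0,0,50]
    - [-1.8,0,0,0,0,0,50]
    - [-2.0,0,0,0,0,0,50]

```text
time: 26.4
tcp_pos: [550.1, 192.3, 138.2]
tcp_rot: [-2.235, -2.208, 0.0]
force: [-0.3, 4.6, 2.6]
finger_gap: 0.496
```

Request:
move_arm:
  series:
    - [-0.2,0,0,0,0,0,50]
    - [-0.4,0,0,0,0,0,50]
    - [-0.6,0,0,0,0,0,50]
    - [-0.8,0,0,0,0,0,50]
    - [-1.0,0,0,0,0,0,50]
    - [-1.2,0,0,0,0,0,50]
    - [-1.4,0,0,0,0,0,50]
    - [-1.6,0,0,0,0,0,50]
    - [-1.75,0,0,0,0,0,50]
    - [-1.8,0,0,0,0,0,50]

```text
time: 27.4
tcp_pos: [549.2, 120.2, 138.1]
tcp_rot: [-2.235, -2.207, 0.0]
force: [0.1, 3.4, 1.7]
finger_gap: 0.501
```

```bash
python3 look.py 14 top scene; python3 - <<'E'
import cv2,numpy as np
a=cv2.imread("pics/top14.png")[190:335,230:500];b=cv2.imread("pics/scene14.png")[110:255,180:450]
cv2.imwrite("pics/c14.png",cv2.resize(np.vstack([a,b]),None,fx=2,fy=2,interpolation=2))
E
```

```text
27.4 [549.2 120.2 138.1] [0.1 3.4 1.7] 0.5006122613052127
```

View pics/c14.png

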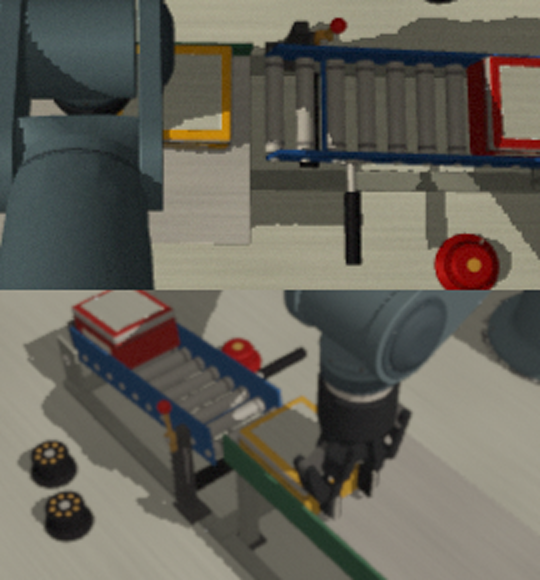

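Yellow sits square against the fence, just short of the lane mouth and in line with the guides. I'll feed it in slowly.

Request:
move_arm:
  series:
    - [-0.1,0,0,0,0,0,50]
    - [-0.22,0,0,0,0,0,50]
    - [-0.34,0,0,0,0,0,50]
    - [-0.46,0,0,0,0,0,50]
    - [-0.58,0,0,0,0,0,50]
    - [-0.7,0,0,0,0,0,50]
    - [-0.82,0,0,0,0,0,50]
    - [-0.94,0,0,0,0,0,50]
    - [-1.06,0,0,0,0,0,50]
    - [-1.16,0,0,0,0,0,50]

```text
time: 28.5
tcp_pos: [548.9, 74.2, 138.3]
tcp_rot: [2.235, 2.208, 0.0]
force: [-0.3, 2.3, 0.5]
finger_gap: 0.5
```

Request:
move_arm:
  series:
    - [-0.1,0,0,0,0,0,50]
    - [-0.22,0,0,0,0,0,50]
    - [-0.34,0,0,0,0,0,50]
    - [-0.46,0,0,0,0,0,50]
    - [-0.58,0,0,0,0,0,50]
    - [-0.7,0,0,0,0,0,50]
    - [-0.82,0,0,0,0,0,50]
    - [-0.94,0,0,0,0,0,50]
    - [-1.06,0,0,0,0,0,50]
    - [-1.16,0,0,0,0,0,50]

```text
time: 29.5
tcp_pos: [548.1, 27.3, 138.0]
tcp_rot: [2.235, 2.208, -0.001]
force: [-0.0, 0.4, -0.4]
finger_gap: 0.501
```

```bash
python3 look.py 15 top scene; python3 - <<'E'
import cv2,numpy as np
a=cv2.imread("pics/top15.png")[190:335,230:500];b=cv2.imread("pics/scene15.png")[110:255,180:450]
cv2.imwrite("pics/c15.png",cv2.resize(np.vstack([a,b]),None,fx=2,fy=2,interpolation=2))
E
```

```text
29.5 [548.1  27.3 138. ] [-0.   0.4 -0.4] 0.5012096854321497
```

View pics/c15.png

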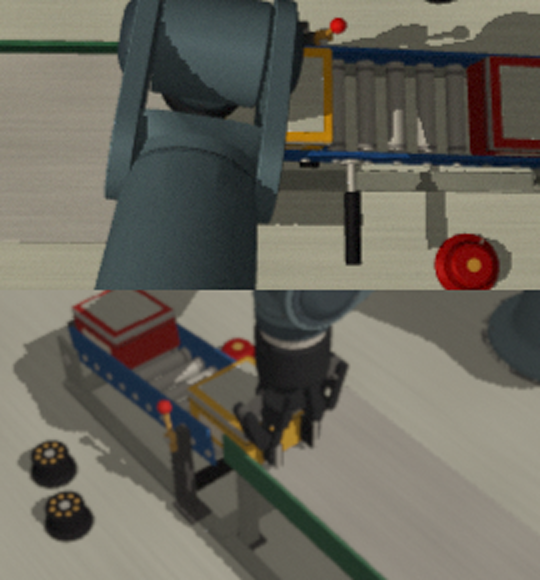

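Yellow is between the guides and square. This is the last stretch, then I back off.

Request:
move_arm:
  series:
    - [-0.1,0,0,0,0,0,50]
    - [-0.22,0,0,0,0,0,50]
    - [-0.34,0,0,0,0,0,50]
    - [-0.46,0,0,0,0,0,50]
    - [-0.58,0,0,0,0,0,50]
    - [-0.7,0,0,0,0,0,50]
    - [-0.82,0,0,0,0,0,50]
    - [-0.92,0,0,0,0,0,50]
    - [-0.97,0,0,0,0,0,50]
    - [-0.85,0,0,0,0,0,50]

```text
time: 30.6
tcp_pos: [547.9, -6.3, 138.2]
tcp_rot: [2.236, 2.207, -0.0]
force: [0.4, 0.6, -0.5]
finger_gap: 0.503
```

Request:
move_arm:
  series:
    - [0.1,0,-0.3,0,0,0,50]
    - [0.4,0,-1.0,0,0,0,50]
    - [0.9,0,-1.8,0,0,0,50]
    - [1.6,0,-2.4,0,0,0,50]
    - [2.5,0,-2.6,0,0,0,50]
    - [3.5,0,-2.6,0,0,0,50]
    - [4.5,0,-2.6,0,0,0,50]
    - [5.4,0,-2.6,0,0,0,50]
    - [6.0,0,-2.6,0,0,0,50]
    - [6.2,0,-2.6,0,0,0,50]

```text
time: 31.6
tcp_pos: [550.3, 244.9, 243.1]
tcp_rot: [2.231, 2.212, 0.001]
force: [-0.3, 0.8, -0.6]
finger_gap: 0.495
```

Request:
move_arm:
  series:
    - [0,0,0,0,0,0,50]
    - [0,0,0,0,0,0,50]
    - [0,0,0,0,0,0,50]
    - [0,0,0,0,0,0,50]
    - [0,0,0,0,0,0,50]
    - [0,0,0,0,0,0,50]
    - [0,0,0,0,0,0,50]
    - [0,0,0,0,0,0,50]
    - [0,0,0,0,0,0,50]
    - [0,0,0,0,0,0,50]

```text
time: 32.6
tcp_pos: [550.8, 242.2, 242.2]
tcp_rot: [2.235, 2.208, 0.0]
force: [-0.5, 0.2, -0.3]
finger_gap: 0.501
```

```bash
python3 look.py 16 top scene; python3 - <<'E'
from h import *
f=pickle.load(open("top16.pkl","rb"));print(tilt(f))
a=cv2.imread("pics/top16.png")[190:335,230:540];b=cv2.imread("pics/scene16.png")[90:235,150:460]
cv2.imwrite("pics/c16.png",cv2.resize(np.vstack([a,b]),None,fx=2,fy=2,interpolation=2))
# white lid centres
P=cloud(f);H=hsv(f);v,u=np.mgrid[:480,:640]
for n,hh in (("red",lambda h:(h<8)|(h>172)),("yellow",lambda h:(h>15)&(h<32))):
    m=hh(H[...,0])&(H[...,1]>130)&(H[...,2]>50)&(v>212)&(v<275)&(u>360)&(u<535)
    c=max(cv2.findContours(m.astype(np.uint8),cv2.RETR_EXTERNAL,cv2.CHAIN_APPROX_NONE)[0],key=cv2.contourArea)
    hull=np.zeros((480,640),np.uint8);cv2.drawContours(hull,[c],-1,1,-1);q=P[hull>0]
    zm=np.nanpercentile(q[:,2],50);q=q[abs(q[:,2]-zm)<14]
    A=np.c_[q[:,:2],np.ones(len(q))];l=np.linalg.lstsq(A,q[:,2],rcond=None)[0]
    r=cv2.minAreaRect(q[:,:2].astype(np.float32));print(n,"centre",np.nanmean(q,0).round(1),"slopes x,y",l[:2].round(3),[np.round(t,1) for t in r])
E
```

```text
32.6 [550.8 242.2 242.2] [-0.5  0.2 -0.3] 0.5014517472639534
[(np.float64(0.1466), np.float64(153.4), 129), (np.float64(0.146), np.float64(153.4), 355), (np.float64(-0.1067), np.float64(118.9), 850)]
red centre [ 548.7 -303.9  144.3] slopes x,y [0.001 0.151] [array([ 549.6, -304.9]), array([108.2,  89.6]), np.float64(89.2)]
yellow centre [ 549.1 -194.9  160.6] slopes x,y [0.002 0.148] [array([ 549.8, -195.7]), array([107.2,  89. ]), np.float64(89.3)]
```

View pics/c16.png

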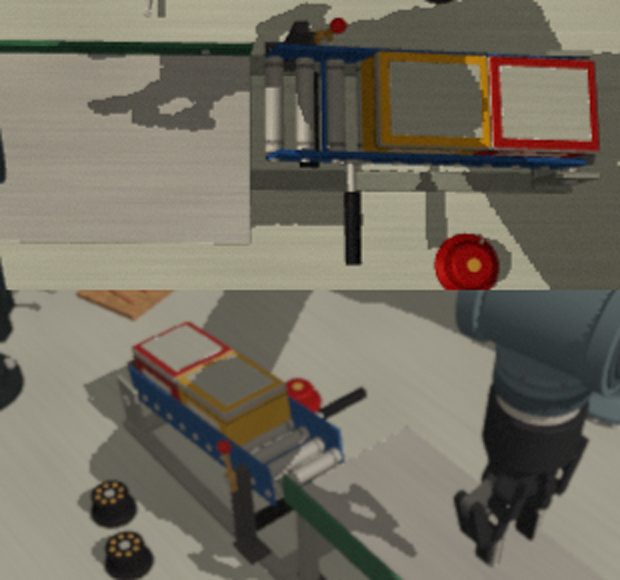

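Both tins lie flat on the lane, red at the stop and yellow against it. The centres are about 110 mm apart, the slopes are 0.15, and the gripper is clear. I'll hand it in.

```bash
python3 -c "
from cell import bot
print(bot.finish_job())"
```

```text
the job is handed in; nothing more can be done
None
```

The job is done and was handed in at about 33 s of the 72 s allowed; the hand-in gives no verdict.

- **Lane:** It started in notch 1. I gripped the handle, lifted past three more clicks, lowered it onto the pawl and let go. Just after letting go it measured 0.150 rad, which is notch 4; the last reading was about 0.146, still within the allowed band.
- **Tins:** I squared both tins against the fence, then pushed red off the plate, then yellow. Each ran down by itself. The highest force I read at the end of a move against a tin was about 10 N. Forces in between were not recorded, for example when I pressed each tin a further 1 mm or so against the fence.
- **Final check:** Red stands against the end stop and yellow up against red, with centres about 110 mm apart. Both lie at the lane's slope and are square to it to within about 0.01 rad. The gripper is clear of everything, and the bystanders showed no visible movement.
- **Checks that fell short:** I judged red's contact with the stop from the picture and did not measure its distance. The roller-based tilt reading became useless once the tins covered the rollers, and one of the two guide readings was wrong while the arm hid it. The other guide was readable throughout, and both agreed at the end.

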